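Hang the weighing basket and hold the bean bin open

TASK

Get the stall ready for weighing out beans: hang the empty steel basket by its red handle on the yellow hook of the scale and let go of it. Then lift the blue lid of the bean bin and finish while holding it still, open at about 50 degrees from shut, so that the trader can scoop; the lid falls shut if released, so keep hold of it at the end. Leave the jars on the counter where they stand and the basket hanging.

Things in the scene. Friction and masses are not known exactly. Their poses are not given: they have to be found in the camera images.
- basket: loose open steel basket, about 0.2 kg, standing upright on the counter at the start; tray 90 (its x) by 150 (its y) by 50 mm high, 3 mm walls; origin at the centre of its underside, z up. A stiff bail stands over it: two flat uprights (4 mm thick, 12 mm wide in x) at y = -72.5 and +72.5 mm carry the red square handle bar. Between the tray's rim (z = 50) and the underside of the bar (z = 110) is an open window 60 mm high and 141 mm wide through which the hook passes along x.
- basket_bar (a point): middle of the red handle bar of the basket, on its centre line, 115 mm above the underside; the bar is 10 by 10 mm and runs 149 mm along this frame's y axis; z axis up. It can be pinched beside the middle, about 42 mm along y to either side, leaving the middle free for the hook. The basket is the same either way round.
- scale: fixed counter scale, does not move; origin on the counter under its column. Grey base 200 by 140 mm and 45 mm high, from x = -130 to +70 mm; aluminium column 20 (x) by 30 (y) mm, 215 mm high, at the origin. From the column a yellow steel hook of 8 mm round wire points along this frame's -x: level with its axis at z = 200 mm to x = -100, then bent up to the tip at x = -116, z = 222 mm (its highest point 226 mm).
- hook_seat (a point): on top of the level part of the hook's wire, 80 mm from the column axis (scale frame x = -80, z = 204 mm); axes as the scale: the hook points to -x, so the basket's handle bar must come in from -x over the tip (22 mm above this point), moving to +x, with the bar across the hook (along y), and then be lowered. When hung the bar's centre is about 5 mm above this point.
- bin: fixed white open-topped bean bin, 200 by 200 mm and 110 mm high, does not move; origin at the centre of its underside, z up. It carries the blue lid (200 by 200 by 8 mm, about 0.35 kg), hinged along the bin's far (+x) rim.
- lid (a joint): angle of the bin's lid in rad: 0 shut (level), grows as its -x edge rises; stop at 1.4. A free hinge without a spring: from any angle the lid falls shut by its weight. 50 degrees is 0.87.
- lid_handle (a point): middle of the bar handle of the lid: a round black bar 11 mm thick and 100 mm long (on two thin posts 85 mm apart) along the bin's y axis, standing 35 mm off the lid's upper face, 30 mm in from its free (-x) edge; 170 mm horizontally from the hinge axis when shut. Fixed to the lid: x axis from the free edge to the hinge, y axis along the bar, z axis out of the lid's upper face. As the lid opens the bar goes up and towards +x of the bin, and can turn between gripping fingers.
- lid_hinge (a point): on the hinge axis of the lid, at the middle of the bin's far rim, level with the lid's lower face; the hinge axis is its y axis.
- jar_honey: bystander: closed amber honey jar with a brass-coloured cap, 60 mm across, 85 mm tall, standing on the counter; origin at the centre of its underside, z axis up. Leave it where it stands.
- jar_jam: bystander: closed dark red jam jar with a brass-coloured cap, 60 mm across, 85 mm tall, standing on the counter; origin at the centre of its underside, z axis up. Leave it where it stands.
- jar_olive: bystander: closed green glass jar with a brass-coloured cap, 60 mm across, 85 mm tall, standing on the counter; origin at the centre of its underside, z axis up. Leave it where it stands.
There are look-alikes about, which are no part of the job. There is more than one size of the basket; the one meant has the size given above.

How it is judged:
By the outcome, as a careful person would: the job done as asked, in the order asked, and still so for the second after the job is handed in, while the arm keeps its last pose, push and grip.
It also fails if it takes over 61 s, if anything falls off the work surface, if the arm or the gripper's body presses on something with over 40 N, if the wrist force passes 120 N, or if a joint passes its speed limit or range.

ROBOT

A 7-joint arm with a two-finger parallel gripper is mounted at the origin on the work surface. World frame = base frame: x ahead of the robot, y to its left, z up, the work surface at z = 0. Lengths are in m, angles in degrees, forces in N, time in s.
With the tool pointing down it reaches from about 0.425 to 0.875 m from the base axis. Payload 8.4 kg.
Tool frame: the origin (TCP) lies midway between the tips of the shut fingers; the grasp point (between the pads) lies 19 mm behind it; z points along the fingers, y is the line along which they close (so a half turn about z gives the same grasp; the last joint's range is limited). The gripper opens to 87 mm and grips with 3 to 60 N. Pads are 19 mm wide; open, the fingers measure 117 mm over their backs; the gripper's body (75 mm by 190 mm) begins 51 mm behind the grasp point.
Start: joints at [71.035, 19.091, 2.286, 83.961, -0.768, 76.965, -3.352], TCP at [0.149, -0.633, 0.183] pointing down, gripper open.
Joint ranges: [-147.57, 147.57], [-21.85, 119.76], [-74.77, 79.35], [14.55, 137.4], [-85.83, 265.84], [4.83, 119.75], [-152.11, 152.11]. Speed limits (degrees/s): [127.2, 127.2, 159.86, 159.86, 180, 180, 180].

INTERFACE

Orientations are given as [roll, pitch, yaw] about the fixed x, y, z axes, in that order (R = Rz(yaw) Ry(pitch) Rx(roll)).
In Python, from plant import robot gives the robot as it stands.
- The arm moves only by the shell command python3 -m creep 'ROWS' [OPENING] [FORCE]. ROWS is JSON, a list of rows, each an object of numbers: "tx", "ty", "tz": the shift along the tool's x, y, z scaled (see below); "ax", "ay", "az": the turn, a rotation vector about the tool's x, y, z scaled (see below). In form: [{"tx": .., "ty": .., "tz": .., "ax": .., "ay": .., "az": ..}, ...]. A call has 1 to 10 rows; each row shifts and turns the commanded pose from where the row before left it, along the tool's axes as they then stand; what a row does not reach is not made up. The controller multiplies each number of a shift by 0.1 m and each number of a turn by 45 degrees. A row lasts 1/10 s, in which the tool goes at most 50 mm and 8.59 degrees, less where a joint would pass 70% of its speed; a pose out of reach is approached as far as the arm can. A call with a number of a shift or a turn outside -1 to 1 is refused whole. A call with a gripper value outside its range is refused whole. OPENING is the closure, from 0 (fully open) to 1 (shut), set as the call begins (- or left out, the last holds). The fingers move at their own pace and stop on an object; FORCE is the grip in N (left out, the last holds). Time passes only in rows, so rows that do not move let the fingers close. It gives the time, the measured TCP pose, the force, the opening and the grip force at its end, in the units of the state.
- robot.sense(): the state, without advancing time (a new reading comes with each control period).
- robot.get_image(name): name is "scene" or "side" or "wrist"; returns a dict with "img" (480x640x3 uint8, red, green, blue), "mtx" (3x3 intrinsics, pixels), "k1" (the pictures are not rectified: a ray, as slopes to the right and down, at radius r is drawn at 1 + k1 r^2 times it, then the intrinsics apply), "world_to_cam" (4x4, takes a point from world to camera coordinates); the wrist camera has in their place "mount" (4x4, takes a point from camera to tool coordinates, whose origin is the TCP and whose axes are the flange's). Camera axes: x right, y up, looking along -z (the intrinsics and any distortion apply to the point x, -y, -z); pixel columns grow to the right and rows downward; lengths in m; the calibration is good to about 2 mm. A picture is of the moment at which its call begins: read the wrist's pose just before it. There is no depth.
- robot.job_done(): hands the job in; it is judged then, once.
The state is a dict: "t": time; "joints": joint angles; "joint_vel": joint speeds; "joint_torque": joint torques, N m; "eef_pos": TCP position; "tcp_rot": TCP orientation; "force": force on the tool from outside, world axes, zero at the start; "moment": the same for the moment, N m; "grip_width": finger opening in m; "gripper_force": force on a finger pad.
Only numpy, scipy, OpenCV 4.12 (cv2) and the standard library are available. Lean on these libraries where they do the work, as an engineer would, in place of code of your own. Each camera call takes 0.05 s, during which the arm holds its last target. There are 200 camera calls.

## Working session

There is one attempt and no reset: what is moved stays moved. The work goes in short steps, Python scripts to look and compute and a shell command to move; the robot and the scene stay as the last step left them, time stands still between calls to the robot, and variables do not carry over. Pictures are saved under pics/ and viewed, at most 13 in all, crops included, and the job is handed in when it is done.

```bash
mkdir -p pics; ls; cat > h.py <<'E'
import numpy as np, cv2, json
from scipy.spatial.transform import Rotation as R
from plant import robot
def snap(n):
    s=robot.sense(); d=robot.get_image(n); return s,d
def cam(s,d):
    if "mount" in d:
        T=np.eye(4);T[:3,:3]=R.from_euler('xyz',s["tcp_rot"],degrees=True).as_matrix();T[:3,3]=s["eef_pos"]
        return T@np.array(d["mount"])
    return np.linalg.inv(np.array(d["world_to_cam"]))
def ray(C,K,k1,uv):
    K=np.array(K);x=(uv[0]-K[0,2])/K[0,0];y=(uv[1]-K[1,2])/K[1,1]
    rd=np.hypot(x,y);r=rd
    for _ in range(20): r=rd/(1+k1*r*r)
    f=r/rd if rd>0 else 1
    v=C[:3,:3]@np.array([x*f,-y*f,-1]);return C[:3,3],v
def at_z(C,K,k1,uv,z):
    o,v=ray(C,K,k1,uv);return o+v*(z-o[2])/v[2]
def proj(C,K,k1,p):
    K=np.array(K);q=np.linalg.inv(C)@np.append(p,1);x,y=q[0]/-q[2],-q[1]/-q[2];f=1+k1*(x*x+y*y)
    return np.array([K[0,0]*x*f+K[0,2],K[1,1]*y*f+K[1,2]])
def tri(rays):
    A=np.zeros((3,3));b=np.zeros(3)
    for o,v in rays:
        v=v/np.linalg.norm(v);P=np.eye(3)-np.outer(v,v);A+=P;b+=P@o
    return np.linalg.solve(A,b)
def save(name,s,d):
    cv2.imwrite(f"pics/{name}.png",d["img"][:,:,::-1])
    json.dump(dict(C=cam(s,d).tolist(),K=np.array(d["mtx"]).tolist(),k1=float(d["k1"])),open(f"pics/{name}.json","w"))
def load(name):
    j=json.load(open(f"pics/{name}.json"));return np.array(j["C"]),np.array(j["K"]),j["k1"]
E
python3 - <<'E'
from h import *
for n in("scene","side"):
    s,d=snap(n);save(n,s,d);print(n,cam(s,d).round(3).tolist(),np.array(d["mtx"]).tolist(),d["k1"])
print(s)
E
```

```text
pics
scene [[-0.462, -0.769, 0.441, 1.04], [0.887, -0.409, 0.216, 0.258], [0.015, 0.491, 0.871, 1.171], [0.0, 0.0, 0.0, 1.0]] [[583.3129277333124, 0.0, 317.00092300150794], [0.0, 583.3129277333124, 256.0443581668592], [0.0, 0.0, 1.0]] -0.0024427712499509014
side [[-0.931, 0.219, -0.292, 0.253], [-0.364, -0.588, 0.722, 0.652], [-0.013, 0.779, 0.627, 0.718], [0.0, 0.0, 0.0, 1.0]] [[438.03627153730514, 0.0, 324.14214321983457], [0.0, 438.03627153730514, 240.20909393601863], [0.0, 0.0, 1.0]] -0.08553067776902404
{'t': 0.05, 'joints': array([71.03589805, 19.13112197,  2.28689716, 84.01003475, -0.76630683,
       76.96471567, -3.35191012]), 'joint_vel': array([-0.06373023, -0.0550546 ,  0.01374885, -0.03803541, -0.03181836,
        0.03154796, -0.0279898 ]), 'joint_torque': array([ 4.01204903e-03, -6.58431029e+01,  1.34118721e+00, -4.05113590e+01,
       -5.97265083e-02,  4.13949089e-02,  1.08319243e-04]), 'eef_pos': array([ 0.14913005, -0.63213005,  0.18227581]), 'tcp_rot': array([-1.79909733e+02,  8.31704002e-03,  1.32774470e+01]), 'force': array([ 0.40991456, -0.19201793, -0.54635817]), 'moment': array([ 0.04366278,  0.00671504, -0.03133273]), 'gripper_force': 0.0, 'grip_width': 0.08716571519284924}
```

View pics/scene.png

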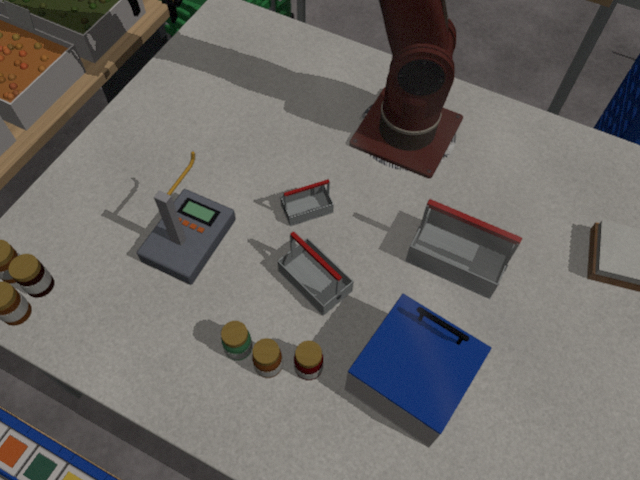

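View pics/side.png

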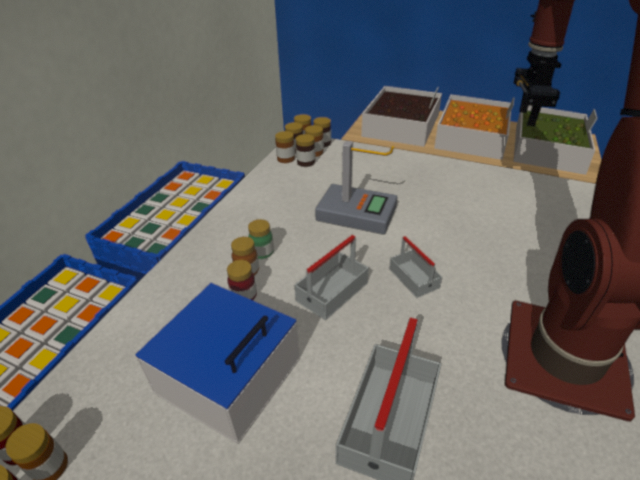

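The scene view shows three red-handled baskets: small at (306,200), middle at (315,270) and large at (463,248). The scale is at (188,235) with its hook tip at (193,155), the bin at (420,365), and the jars at (236,340), (267,357) and (308,360). Next I check the sizes in enlarged crops.

```bash
python3 - <<'E'
import cv2
a=cv2.imread("pics/scene.png");cv2.imwrite("pics/c1.png",cv2.resize(a[140:320,120:380],None,fx=3,fy=3,interpolation=cv2.INTER_CUBIC))
b=cv2.imread("pics/side.png");cv2.imwrite("pics/c2.png",cv2.resize(b[130:430,120:450],None,fx=2,fy=2,interpolation=cv2.INTER_CUBIC))
E
```

```text
(no output)
```

View pics/c1.png

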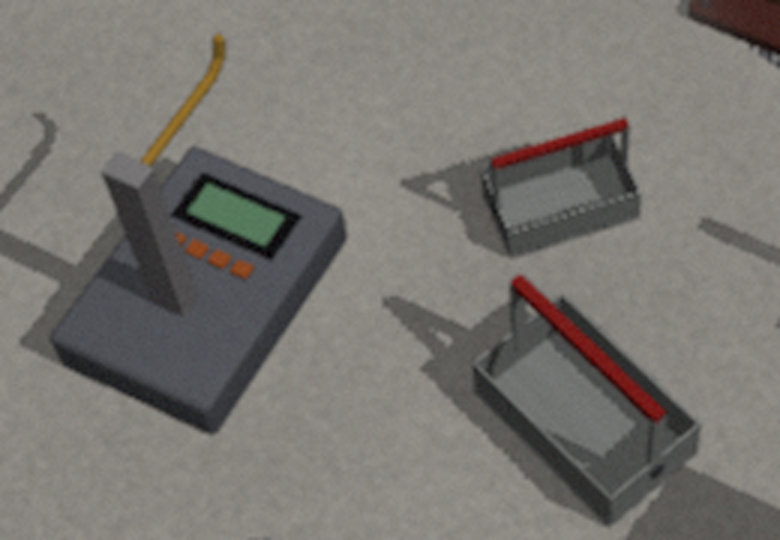

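View pics/c2.png

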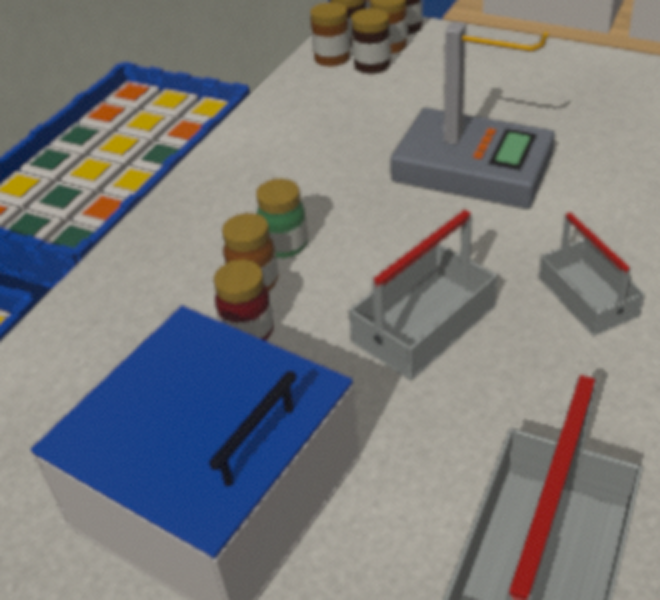

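The crops fit the middle basket being the one meant: bar ends in the scene view at (293,234) and (339,278), in the side view at (309,270) and (354,238). The scale's hook tip is at scene (193,153) and side (392,150). I'll triangulate and compare with the given sizes.

```bash
python3 - <<'E'
from h import *
S=load("scene");D=load("side")
c1=lambda x,y:(x/3+120,y/3+140)
c2=lambda x,y:(x/2+120,y/2+130)
P={}
def t(n,a,b):
    P[n]=tri([ray(*S,a),ray(*D,b)]);p=P[n]
    print(n,p.round(4),"res",(proj(*S,p)-a).round(1),(proj(*D,p)-b).round(1))
t("bA",c1(518,283),c2(467,215));t("bB",c1(658,413),c2(378,279));print("len",np.linalg.norm(P["bA"]-P["bB"]))
t("sA",c1(495,162),c2(570,216));t("sB",c1(625,124),c2(627,268));print("len small",np.linalg.norm(P["sA"]-P["sB"]))
for n in "AB":pass
t("lA",(428,205),c2(586,380));t("lB",(519,240),c2(520,596));print("len large",np.linalg.norm(P["lA"]-P["lB"]))
t("tip",c1(219,38),c2(543,39));t("col",c1(129,168),c2(456,28))
for uv in [(195,148),(345,212),(212,412),(57,338)]:print("base z.045",at_z(*S,c1(*uv),.045).round(4))
for uv in [(403,298),(490,349),(437,430),(350,367)]:print("lid S",at_z(*S,uv,.118).round(4))
for uv in [(182,308),(352,380),(218,558),(35,450)]:print("lid D",at_z(*D,c2(*uv),.118).round(4))
t("hA",(419,312),c2(292,378));t("hB",(466,338),c2(216,464))
for uv in [(235,329),(267,347),(308,349)]:print("jar S",at_z(*S,uv,.085).round(4))
E
```

```text
bA [ 0.4785 -0.0758  0.1112] res [-0.2 -0.8] [-0.6  0.5]
bB [0.5279 0.0596 0.1163] res [-0.2 -0.6] [-0.5  0.4]
len 0.14423091749945238
sA [ 0.3766 -0.1522  0.0814] res [-0.1 -0.6] [-0.5  0.4]
sB [ 0.2982 -0.0814  0.0834] res [-0.2 -1.1] [-1.   0.8]
len small 0.10562274832603907
lA [0.3005 0.1536 0.1538] res [-0.5 -1.8] [-1.9  1.4]
lB [0.2972 0.3539 0.1544] res [-0. -0.] [-0.  0.]
len large 0.200342669581647
tip [ 0.4603 -0.3184  0.2165] res [0.2 0.9] [ 0.6 -0.5]
col [ 0.5749 -0.3156  0.2108] res [-0.1 -0.4] [-0.2  0.2]
base z.045 [ 0.4553 -0.3792  0.045 ]
base z.045 [ 0.4515 -0.2437  0.045 ]
base z.045 [ 0.6446 -0.2376  0.045 ]
base z.045 [ 0.6466 -0.3724  0.045 ]
lid S [0.5109 0.1936 0.118 ]
lid S [0.5318 0.3837 0.118 ]
lid S [0.7212 0.3504 0.118 ]
lid S [0.6888 0.1624 0.118 ]
lid D [0.6905 0.1668 0.118 ]
lid D [0.4966 0.1908 0.118 ]
lid D [0.5189 0.387  0.118 ]
lid D [0.7148 0.3591 0.118 ]
hA [0.5355 0.2318 0.1459] res [-0.7 -1.5] [-1.5  1.1]
hB [0.5475 0.3323 0.1504] res [-0.1 -0.2] [-0.3  0.2]
jar S [ 0.7142 -0.0779  0.085 ]
jar S [ 0.7173 -0.0026  0.085 ]
jar S [0.6834 0.0704 0.085 ]
```

The middle basket's bar measures 144 mm long at z ≈ 0.114, so it is the right one; the small one measures 106 mm and the large one 200 mm. The bar middle is at (0.503, -0.008) with its axis at 70°. The hook seat is at about (0.496, -0.317) with scale yaw about 2°, and the lid handle is at (0.540, 0.282) with bin yaw about -7°. Now I raise the arm, turn it and travel to above the pinch point (0.517, 0.031).

```bash
python3 -m creep '[{"tz":-0.22,"az":-0.18},{"tz":-0.22,"az":-0.18},{"tz":-0.22,"az":-0.18},{"tz":-0.22,"az":-0.18},{"tz":-0.22,"az":-0.18},{"tz":-0.22,"az":-0.18},{"tz":-0.22,"az":-0.18},{"tx":0.46,"ty":0.15},{"tx":0.46,"ty":0.15},{"tx":0.46,"ty":0.15}]' 0
python3 -m creep '[{"tx":0.47,"ty":0.15},{"tx":0.47,"ty":0.15},{"tx":0.47,"ty":0.15},{"tx":0.47,"ty":0.15},{"tx":0.47,"ty":0.15},{"tx":0.47},{"tx":0.47},{"tx":0.47},{"tx":0.47},{"tx":0.47}]'
python3 -m creep '[{"tx":0.47},{"tx":0.47},{"tx":0.47},{}]'
```

```text
$[0]: bad value
$[0]: bad value
$[0]: bad value
```

```bash
python3 -m creep '[{"tx":0,"ty":0,"tz":-0.22,"ax":0,"ay":0,"az":-0.18},{"tx":0,"ty":0,"tz":-0.22,"ax":0,"ay":0,"az":-0.18},{"tx":0,"ty":0,"tz":-0.22,"ax":0,"ay":0,"az":-0.18},{"tx":0,"ty":0,"tz":-0.22,"ax":0,"ay":0,"az":-0.18},{"tx":0,"ty":0,"tz":-0.22,"ax":0,"ay":0,"az":-0.18},{"tx":0,"ty":0,"tz":-0.22,"ax":0,"ay":0,"az":-0.18},{"tx":0,"ty":0,"tz":-0.22,"ax":0,"ay":0,"az":-0.18},{"tx":0.46,"ty":0.15,"tz":0,"ax":0,"ay":0,"az":0}]' 0
```

```text
t: 0.9
eef_pos: [0.1743, -0.5984, 0.3382]
tcp_rot: [-180.0, 0.2, 69.9]
force: [0.6, 0.9, 0.5]
grip_width: 0.0874
gripper_force: 0.0
```

```bash
python3 -m creep '[{"tx":0.47,"ty":0.15,"tz":0,"ax":0,"ay":0,"az":0},{"tx":0.47,"ty":0.15,"tz":0,"ax":0,"ay":0,"az":0},{"tx":0.47,"ty":0.15,"tz":0,"ax":0,"ay":0,"az":0},{"tx":0.47,"ty":0.15,"tz":0,"ax":0,"ay":0,"az":0},{"tx":0.47,"ty":0.15,"tz":0,"ax":0,"ay":0,"az":0},{"tx":0.47,"ty":0.15,"tz":0,"ax":0,"ay":0,"az":0},{"tx":0.47,"ty":0.15,"tz":0,"ax":0,"ay":0,"az":0},{"tx":0.47,"ty":0,"tz":0,"ax":0,"ay":0,"az":0},{"tx":0.47,"ty":0,"tz":0,"ax":0,"ay":0,"az":0},{"tx":0.47,"ty":0,"tz":0,"ax":0,"ay":0,"az":0}]'
python3 -m creep '[{"tx":0.47,"ty":0,"tz":0,"ax":0,"ay":0,"az":0},{"tx":0.47,"ty":0,"tz":0,"ax":0,"ay":0,"az":0},{"tx":0.47,"ty":0,"tz":0,"ax":0,"ay":0,"az":0},{"tx":0.3,"ty":0,"tz":0,"ax":0,"ay":0,"az":0},{"tx":0.2,"ty":0,"tz":0,"ax":0,"ay":0,"az":0},{"tx":0,"ty":0,"tz":0,"ax":0,"ay":0,"az":0},{"tx":0,"ty":0,"tz":0,"ax":0,"ay":0,"az":0}]'
python3 - <<'E'
from h import *
s,d=snap("wrist");save("w1",s,d);C,K,k1=load("w1");print(C.round(3).tolist(),k1)
print("bar mid",proj(C,K,k1,[.503,-.008,.115]),"pinch",proj(C,K,k1,[.517,.031,.115]))
E
```

```text
t: 1.9
eef_pos: [0.4389, -0.1869, 0.3369]
tcp_rot: [-180.0, 0.0, 70.0]
force: [1.0, -0.1, 0.6]
grip_width: 0.0871
gripper_force: 0.0
t: 2.6
eef_pos: [0.5039, -0.0096, 0.3369]
tcp_rot: [-180.0, 0.0, 70.0]
force: [-0.5, -0.6, -0.9]
grip_width: 0.0872
gripper_force: 0.0
[[0.94, 0.328, 0.097, 0.531], [-0.342, 0.901, 0.266, 0.064], [-0.0, -0.283, 0.959, 0.54], [0.0, 0.0, 0.0, 1.0]] -0.03646154221886065
bar mid [320.80163964 189.80574525] pinch [320.58803676 148.63708094]
```

View pics/w1.png

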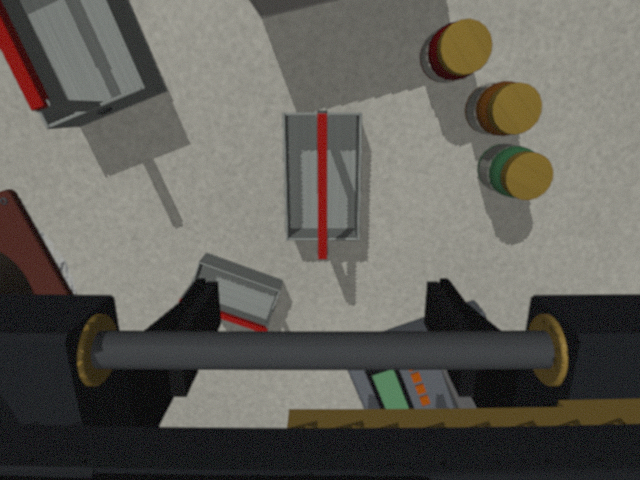

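The wrist view shows the middle basket's bar running from (322,111) to (322,259). It is straight and lies within 2 px of my prediction, so position and yaw are confirmed. Now I shift 44 mm along the bar, descend and grip.

```bash
python3 -m creep '[{"tx":0.22,"ty":0,"tz":0.3,"ax":0,"ay":0,"az":0},{"tx":0.22,"ty":0.01,"tz":0.4,"ax":0,"ay":0,"az":0},{"tx":0,"ty":0,"tz":0.4,"ax":0,"ay":0,"az":0},{"tx":0,"ty":0,"tz":0.4,"ax":0,"ay":0,"az":0},{"tx":0,"ty":0,"tz":0.4,"ax":0,"ay":0,"az":0},{"tx":0,"ty":0,"tz":0.3,"ax":0,"ay":0,"az":0},{"tx":0,"ty":0,"tz":0.2,"ax":0,"ay":0,"az":0},{"tx":0,"ty":0,"tz":0,"ax":0,"ay":0,"az":0},{"tx":0,"ty":0,"tz":0,"ax":0,"ay":0,"az":0}]'
python3 -m creep '[{"tx":0,"ty":0,"tz":0,"ax":0,"ay":0,"az":0},{"tx":0,"ty":0,"tz":0,"ax":0,"ay":0,"az":0},{"tx":0,"ty":0,"tz":0,"ax":0,"ay":0,"az":0},{"tx":0,"ty":0,"tz":0,"ax":0,"ay":0,"az":0},{"tx":0,"ty":0,"tz":0,"ax":0,"ay":0,"az":0},{"tx":0,"ty":0,"tz":0,"ax":0,"ay":0,"az":0},{"tx":0,"ty":0,"tz":0,"ax":0,"ay":0,"az":0},{"tx":0,"ty":0,"tz":0,"ax":0,"ay":0,"az":0}]' 1 45
```

```text
t: 3.55
eef_pos: [0.5202, 0.0306, 0.0977]
tcp_rot: [-180.0, 0.0, 69.9]
force: [0.4, 0.4, 0.1]
grip_width: 0.0867
gripper_force: 0.0
t: 4.35
eef_pos: [0.5201, 0.0316, 0.0972]
tcp_rot: [-180.0, -0.0, 70.0]
force: [0.6, -0.9, -0.1]
grip_width: 0.031
gripper_force: 0.0
```

```bash
python3 -m creep '[{"tx":0,"ty":0,"tz":0,"ax":0,"ay":0,"az":0},{"tx":0,"ty":0,"tz":0,"ax":0,"ay":0,"az":0},{"tx":0,"ty":0,"tz":0,"ax":0,"ay":0,"az":0},{"tx":0,"ty":0,"tz":0,"ax":0,"ay":0,"az":0},{"tx":0,"ty":0,"tz":0,"ax":0,"ay":0,"az":0},{"tx":0,"ty":0,"tz":0,"ax":0,"ay":0,"az":0}]'
```

```text
t: 4.95
eef_pos: [0.5201, 0.0316, 0.0972]
tcp_rot: [-180.0, -0.0, 70.0]
force: [-0.4, -0.3, 0.2]
grip_width: 0.0006
gripper_force: 0.0
```

The fingers shut on nothing, so I look again.

```bash
python3 - <<'E'
from h import *
s,d=snap("side");save("d2",s,d);a=d["img"][:,:,::-1];a1=cv2.resize(a[190:350,260:400],None,fx=3,fy=3,interpolation=cv2.INTER_CUBIC)
s,d=snap("wrist");save("w2",s,d);b=d["img"][:,:,::-1]
c=np.zeros((480,800,3),np.uint8);c[:480,:420]=a1;c[:285,420:800]=cv2.resize(b,(380,285),interpolation=cv2.INTER_AREA);cv2.imwrite("pics/m2.png",c)
E
```

```text
(no output)
```

View pics/m2.png

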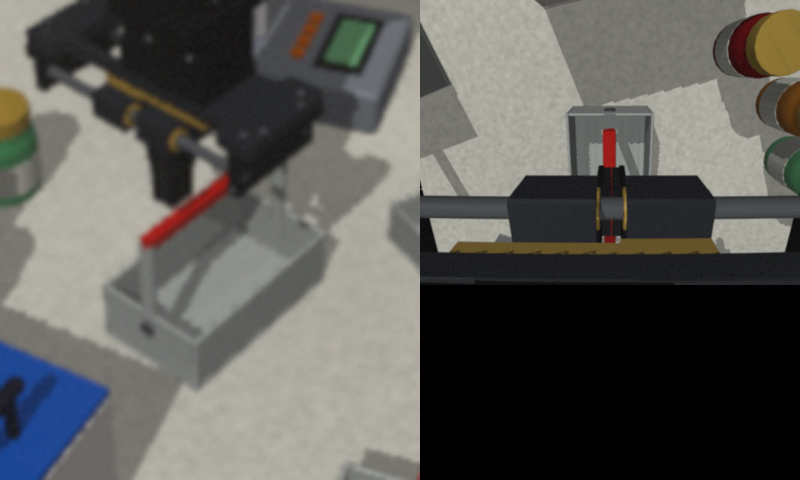

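```bash
python3 - <<'E'
from h import *
s=robot.sense();print(s["eef_pos"],s["joints"],s["grip_width"])
D=load("d2");W=load("w2")
for n,p in dict(tcp=s["eef_pos"],grasp=s["eef_pos"]+[0,0,.019],b10=s["eef_pos"]+[0,0,.07],bB=[.529,.062,.115],bA=[.478,-.078,.115],mid=[.504,-.008,.115]).items():
    a=proj(*D,p);w=proj(*W,p);print(n,((a-[260,190])*3).round(),(w*380/640+[420,0]).round())
E
```

```text
[0.52011388 0.03161649 0.09717427] [ 30.76545618  12.1934566  -43.3418969  106.23030771   9.19330615
  65.11966224 -35.83993054] 0.0005171134977082357
tcp [172. 237.] [611. 160.]
grasp [172. 216.] [611. 169.]
b10 [170. 159.] [611. 202.]
bB [143. 243.] [609. 130.]
bA [280. 138.] [609. 283.]
mid [214. 188.] [609. 215.]
```

```bash
python3 - <<'E'
from h import *
W=load("w1")
pts=[[.529,.0625,.12],[.479,-.0785,.12],[.6834,.0704,.085],[.7173,-.0026,.085],[.7142,-.0779,.085]]
obs=[(322,111),(322,259),(466,47),(515,108),(527,175)]
for dz in(-.03,0,.03):
    C=W[0].copy();C[2,3]+=dz
    print(dz,[proj(C,*W[1:],p).round().tolist() for p in pts])
print(obs)
d=np.array(cv2.imread("pics/d2.png"))[190:350,260:400]
cv2.imwrite("pics/d2c.png",cv2.resize(d[10:90,20:110],None,fx=7,fy=7,interpolation=cv2.INTER_CUBIC))
E
```

```text
-0.03 [[321.0, 114.0], [322.0, 270.0], [472.0, 48.0], [524.0, 111.0], [537.0, 184.0]]
0 [[321.0, 114.0], [322.0, 260.0], [462.0, 52.0], [511.0, 111.0], [524.0, 179.0]]
0.03 [[321.0, 113.0], [322.0, 251.0], [453.0, 56.0], [500.0, 111.0], [512.0, 175.0]]
[(322, 111), (322, 259), (466, 47), (515, 108), (527, 175)]
```

View pics/d2c.png

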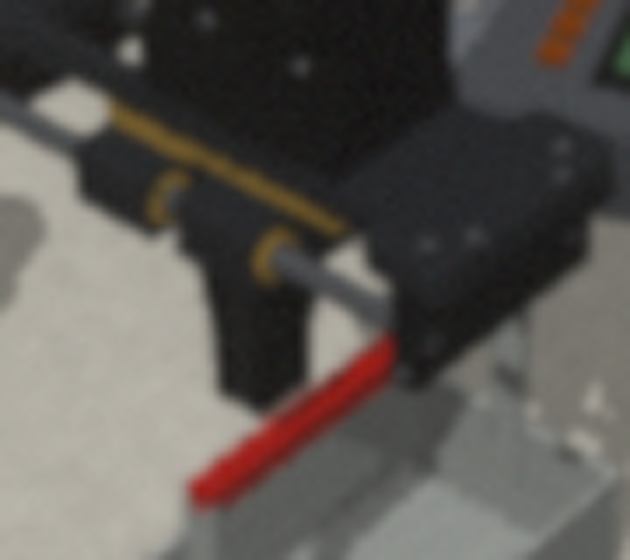

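```bash
python3 - <<'E'
from h import *
D=load("d2")
for uv in [(280+415/7,200+385/7),(280+595/7,200+250/7)]:
  for z in (.15,.167,.18,.197,.21): print(uv,z,at_z(*D,uv,z).round(3))
for z in (.097,.11,.12,.13,.14):
  print("tipcorner",z,at_z(*D,(280+222/7,200+388/7),z).round(3),at_z(*D,(280+265/7,200+408/7),z).round(3),at_z(*D,(280+303/7,200+390/7),z).round(3))
t=np.array([.5201,.0316,0]);ty=np.array([.94,-.342,0]);tx=np.array([.342,.94,0])
for a in(-.095,.095):
  for b in(-.0375,.0375): print("body corner",a,b,(t+a*ty+b*tx).round(3))
E
```

```text
(339.2857142857143, 255.0) 0.15 [0.472 0.031 0.15 ]
(339.2857142857143, 255.0) 0.167 [0.466 0.05  0.167]
(339.2857142857143, 255.0) 0.18 [0.461 0.064 0.18 ]
(339.2857142857143, 255.0) 0.197 [0.454 0.083 0.197]
(339.2857142857143, 255.0) 0.21 [0.449 0.097 0.21 ]
(365.0, 235.71428571428572) 0.15 [ 0.443 -0.045  0.15 ]
(365.0, 235.71428571428572) 0.167 [ 0.437 -0.024  0.167]
(365.0, 235.71428571428572) 0.18 [ 0.433 -0.009  0.18 ]
(365.0, 235.71428571428572) 0.197 [0.427 0.012 0.197]
(365.0, 235.71428571428572) 0.21 [0.423 0.028 0.21 ]
tipcorner 0.097 [ 0.548 -0.004  0.097] [ 0.532 -0.     0.097] [ 0.524 -0.012  0.097]
tipcorner 0.11 [0.542 0.009 0.11 ] [0.526 0.013 0.11 ] [0.519 0.002 0.11 ]
tipcorner 0.12 [0.537 0.02  0.12 ] [0.522 0.024 0.12 ] [0.514 0.012 0.12 ]
tipcorner 0.13 [0.532 0.031 0.13 ] [0.517 0.034 0.13 ] [0.51  0.023 0.13 ]
tipcorner 0.14 [0.528 0.041 0.14 ] [0.513 0.045 0.14 ] [0.506 0.034 0.14 ]
body corner -0.095 -0.0375 [0.418 0.029 0.   ]
body corner -0.095 0.0375 [0.444 0.099 0.   ]
body corner 0.095 -0.0375 [ 0.597 -0.036  0.   ]
body corner 0.095 0.0375 [0.622 0.034 0.   ]
```

The side crop shows the fingertips ending just above the bar, with the finger's bottom corner at (265,408) in the crop. Both the fingers and the body sit about 35–40 mm higher than the reported TCP implies, while the camera pose itself agrees. I open, go down about 36 mm more while watching the force, and grip again.

```bash
python3 -m creep '[{"tx":0,"ty":0,"tz":0,"ax":0,"ay":0,"az":0},{"tx":0,"ty":0,"tz":0,"ax":0,"ay":0,"az":0},{"tx":0,"ty":0,"tz":0,"ax":0,"ay":0,"az":0},{"tx":0,"ty":0,"tz":0,"ax":0,"ay":0,"az":0},{"tx":0,"ty":0,"tz":0.12,"ax":0,"ay":0,"az":0},{"tx":0,"ty":0,"tz":0.12,"ax":0,"ay":0,"az":0},{"tx":0,"ty":0,"tz":0.12,"ax":0,"ay":0,"az":0},{"tx":0,"ty":0,"tz":0,"ax":0,"ay":0,"az":0}]' 0.3
python3 -m creep '[{"tx":0,"ty":0,"tz":0,"ax":0,"ay":0,"az":0},{"tx":0,"ty":0,"tz":0,"ax":0,"ay":0,"az":0},{"tx":0,"ty":0,"tz":0,"ax":0,"ay":0,"az":0},{"tx":0,"ty":0,"tz":0,"ax":0,"ay":0,"az":0},{"tx":0,"ty":0,"tz":0,"ax":0,"ay":0,"az":0},{"tx":0,"ty":0,"tz":0,"ax":0,"ay":0,"az":0},{"tx":0,"ty":0,"tz":0,"ax":0,"ay":0,"az":0},{"tx":0,"ty":0,"tz":0,"ax":0,"ay":0,"az":0},{"tx":0,"ty":0,"tz":0,"ax":0,"ay":0,"az":0},{"tx":0,"ty":0,"tz":0,"ax":0,"ay":0,"az":0}]' 1 45
```

```text
t: 5.85
eef_pos: [0.5184, 0.0315, 0.0587]
tcp_rot: [-179.8, 0.1, 70.0]
force: [0.1, -0.3, -0.6]
grip_width: 0.0558
gripper_force: 0.0
t: 6.85
eef_pos: [0.52, 0.0317, 0.0611]
tcp_rot: [-180.0, -0.0, 70.0]
force: [-0.0, 0.6, -1.0]
grip_width: 0.0093
gripper_force: 45.0
```

The grip holds at 9.3 mm width and 45 N on the 10 mm bar. So the bar's middle sits 43 mm along -x of the tool and 54 mm above the reported TCP. Next I lift to a bar height of 0.246, turn to yaw 92 and travel to the front of the hook.

```bash
python3 -m creep '[{"tx":0,"ty":0,"tz":-0.15,"ax":0,"ay":0,"az":0},{"tx":0,"ty":0,"tz":-0.25,"ax":0,"ay":0,"az":0},{"tx":0,"ty":0,"tz":-0.25,"ax":0,"ay":0,"az":0},{"tx":0,"ty":0,"tz":-0.25,"ax":0,"ay":0,"az":0},{"tx":0,"ty":0,"tz":-0.25,"ax":0,"ay":0,"az":-0.1},{"tx":0,"ty":0,"tz":-0.16,"ax":0,"ay":0,"az":-0.13},{"tx":0,"ty":0,"tz":0,"ax":0,"ay":0,"az":-0.13},{"tx":0,"ty":0,"tz":0,"ax":0,"ay":0,"az":-0.13},{"tx":0,"ty":0,"tz":0,"ax":0,"ay":0,"az":0}]'
python3 -m creep '[{"tx":-0.2,"ty":-0.1,"tz":0,"ax":0,"ay":0,"az":0},{"tx":-0.3,"ty":-0.15,"tz":0,"ax":0,"ay":0,"az":0},{"tx":-0.35,"ty":-0.17,"tz":0,"ax":0,"ay":0,"az":0},{"tx":-0.35,"ty":-0.18,"tz":0,"ax":0,"ay":0,"az":0},{"tx":-0.35,"ty":-0.18,"tz":0,"ax":0,"ay":0,"az":0},{"tx":-0.35,"ty":-0.18,"tz":0,"ax":0,"ay":0,"az":0},{"tx":-0.35,"ty":-0.18,"tz":0,"ax":0,"ay":0,"az":0},{"tx":-0.35,"ty":-0.18,"tz":0,"ax":0,"ay":0,"az":0},{"tx":-0.25,"ty":-0.12,"tz":0,"ax":0,"ay":0,"az":0},{"tx":-0.16,"ty":-0.07,"tz":0,"ax":0,"ay":0,"az":0}]'
python3 -m creep '[{"tx":0,"ty":0,"tz":0,"ax":0,"ay":0,"az":0},{"tx":0,"ty":0,"tz":0,"ax":0,"ay":0,"az":0},{"tx":0,"ty":0,"tz":0,"ax":0,"ay":0,"az":0}]'
python3 - <<'E'
from h import *
s,d=snap("scene");save("s3",s,d);a=d["img"][:,:,::-1][110:290,120:320];cv2.imwrite("pics/s3c.png",cv2.resize(a,None,fx=3.3,fy=3.3,interpolation=cv2.INTER_CUBIC))
s,d=snap("side");save("d3",s,d);a1=d["img"][:,:,::-1][100:240,310:430]
A=cv2.resize(a,(444,400),interpolation=cv2.INTER_CUBIC);B=cv2.resize(a1,(343,400),interpolation=cv2.INTER_CUBIC)
cv2.imwrite("pics/m3.png",np.hstack([A,B]))
E
```

```text
t: 7.75
eef_pos: [0.5202, 0.0317, 0.1932]
tcp_rot: [180.0, 0.0, 92.1]
force: [0.5, 0.8, -1.3]
grip_width: 0.0098
gripper_force: 45.0
t: 8.75
eef_pos: [0.3784, -0.2767, 0.1926]
tcp_rot: [-180.0, 0.0, 91.7]
force: [0.8, 0.9, -1.5]
grip_width: 0.0094
gripper_force: 45.0
t: 9.05
eef_pos: [0.3804, -0.2735, 0.1924]
tcp_rot: [180.0, -0.0, 92.0]
force: [0.1, -0.1, -1.7]
grip_width: 0.0091
gripper_force: 45.0
```

View pics/m3.png

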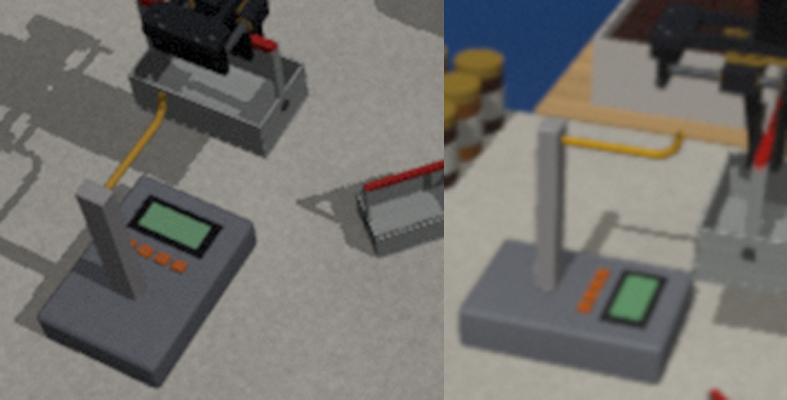

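The crops show the basket held level in front of the hook, with the tip at (162,98) in the left crop and the bar's +y end at (272,43). I'll check those against the predictions.

```bash
python3 - <<'E'
from h import *
S=load("s3");D=load("d3")
sc=lambda x,y:(120+x*200/444,110+y*180/400); sd=lambda x,y:(310+(x-444)*120/343,100+y*140/400)
print("bar+y end tri",tri([ray(*S,sc(272,43)),ray(*D,sd(764,163))]),"want .379,-.242,.246")
print(proj(*S,[.379,-.242,.246]),sc(272,43),proj(*D,[.379,-.242,.246]),sd(764,163))
print("tip",tri([ray(*S,sc(162,98)),ray(*D,sd(679,137))]))
print("hook bend/root S at z.2",at_z(*S,sc(157,118),.2),at_z(*S,sc(112,184),.2), "D",at_z(*D,sd(568,142),.2),at_z(*D,sd(660,155),.2))
for uv in [(306,67),(267,137),(130,80)]: print("rim z.181",at_z(*S,sc(*uv),.181))
E
```

```text
bar+y end tri [ 0.37547243 -0.24696511  0.24533074] want .379,-.242,.246
[243.63914815 130.89377306] (242.52252252252254, 129.35) [419.82790612 157.659004  ] (421.9533527696793, 157.05)
tip [ 0.46113145 -0.31817137  0.21808787]
hook bend/root S at z.2 [ 0.47392748 -0.31870002  0.2       ] [ 0.55680727 -0.31258786  0.2       ] D [ 0.55833714 -0.31200689  0.2       ] [ 0.47519491 -0.31664095  0.2       ]
rim z.181 [ 0.34057277 -0.23611345  0.181     ]
rim z.181 [ 0.43257493 -0.22518358  0.181     ]
rim z.181 [ 0.43609631 -0.37920661  0.181     ]
```

```bash
python3 -m creep '[{"tx":0,"ty":0.14,"tz":0,"ax":0,"ay":0,"az":0},{"tx":0,"ty":0.2,"tz":0,"ax":0,"ay":0,"az":0},{"tx":0,"ty":0.2,"tz":0,"ax":0,"ay":0,"az":0},{"tx":0,"ty":0.2,"tz":0,"ax":0,"ay":0,"az":0},{"tx":0,"ty":0.2,"tz":0,"ax":0,"ay":0,"az":0},{"tx":0,"ty":0.2,"tz":0,"ax":0,"ay":0,"az":0},{"tx":0,"ty":0,"tz":0,"ax":0,"ay":0,"az":0},{"tx":0,"ty":0,"tz":0.1,"ax":0,"ay":0,"az":0},{"tx":0,"ty":0,"tz":0.1,"ax":0,"ay":0,"az":0},{"tx":0,"ty":0,"tz":0.1,"ax":0,"ay":0,"az":0}]'
python3 -m creep '[{"tx":0,"ty":0,"tz":0.05,"ax":0,"ay":0,"az":0},{"tx":0,"ty":0,"tz":0.02,"ax":0,"ay":0,"az":0},{"tx":0,"ty":0,"tz":0,"ax":0,"ay":0,"az":0},{"tx":0,"ty":0,"tz":0,"ax":0,"ay":0,"az":0}]'
```

```text
t: 10.15
eef_pos: [0.493, -0.2706, 0.1609]
tcp_rot: [-180.0, -0.0, 92.0]
force: [-1.1, -0.1, -2.5]
grip_width: 0.0096
gripper_force: 45.0
t: 10.55
eef_pos: [0.494, -0.2707, 0.1555]
tcp_rot: [180.0, 0.0, 92.0]
force: [-0.2, 0.3, -1.8]
grip_width: 0.0093
gripper_force: 45.0
```

```bash
python3 -m creep '[{"tx":0,"ty":0,"tz":0.03,"ax":0,"ay":0,"az":0},{"tx":0,"ty":0,"tz":0,"ax":0,"ay":0,"az":0}]'; python3 -m creep '[{"tx":0,"ty":0,"tz":0.02,"ax":0,"ay":0,"az":0},{"tx":0,"ty":0,"tz":0,"ax":0,"ay":0,"az":0}]'
```

```text
t: 10.75
eef_pos: [0.4944, -0.2706, 0.1529]
tcp_rot: [179.9, 0.0, 92.0]
force: [-1.3, 1.2, 5.8]
grip_width: 0.0095
gripper_force: 45.0
t: 10.95
eef_pos: [0.4945, -0.2705, 0.1512]
tcp_rot: [179.9, 0.1, 92.0]
force: [-1.8, 1.4, 6.6]
grip_width: 0.0093
gripper_force: 45.0
```

The force changed sign, so the bar is seated on the hook. I release.

```bash
python3 -m creep '[{"tx":0,"ty":0,"tz":-0.01,"ax":0,"ay":0,"az":0},{"tx":0,"ty":0,"tz":0,"ax":0,"ay":0,"az":0},{"tx":0,"ty":0,"tz":0,"ax":0,"ay":0,"az":0},{"tx":0,"ty":0,"tz":0,"ax":0,"ay":0,"az":0},{"tx":0,"ty":0,"tz":0,"ax":0,"ay":0,"az":0},{"tx":0,"ty":0,"tz":0,"ax":0,"ay":0,"az":0},{"tx":0,"ty":0,"tz":0,"ax":0,"ay":0,"az":0},{"tx":0,"ty":0,"tz":0,"ax":0,"ay":0,"az":0}]' 0.45
python3 - <<'E'
from h import *
s,d=snap("scene");save("s4",s,d);a=d["img"][:,:,::-1][110:290,120:320]
s,d=snap("side");save("d4",s,d);a1=d["img"][:,:,::-1][100:240,310:430]
A=cv2.resize(a,(444,400),interpolation=cv2.INTER_CUBIC);B=cv2.resize(a1,(343,400),interpolation=cv2.INTER_CUBIC)
cv2.imwrite("pics/m4.png",np.hstack([A,B]));print(s["force"],s["grip_width"])
E
```

```text
t: 11.75
eef_pos: [0.4938, -0.2705, 0.1511]
tcp_rot: [-180.0, -0.0, 92.0]
force: [0.6, -0.4, -0.3]
grip_width: 0.0475
gripper_force: 0.0
[ 0.4891813  -0.15363479  0.29005351] 0.04754518249381226
```

View pics/m4.png

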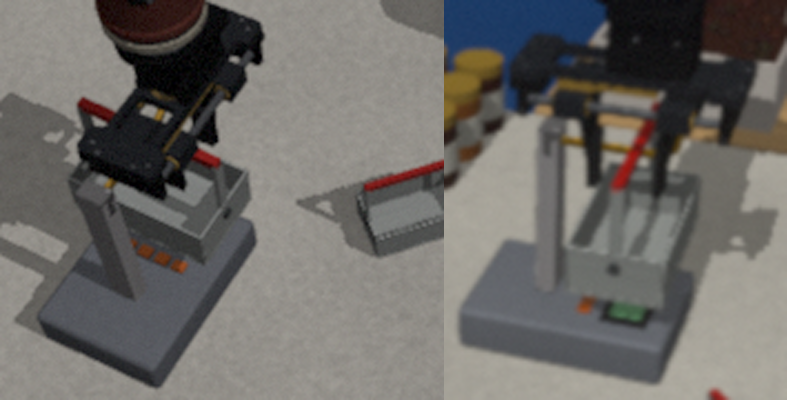

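The crops show the basket hanging level on the hook with the bar across the wire, and the fingers open around it. I rise straight up, then travel to above the lid handle.

```bash
python3 -m creep '[{"tx":0,"ty":0,"tz":-0.08,"ax":0,"ay":0,"az":0},{"tx":0,"ty":0,"tz":-0.15,"ax":0,"ay":0,"az":0},{"tx":0,"ty":0,"tz":-0.2,"ax":0,"ay":0,"az":0},{"tx":0,"ty":0,"tz":-0.3,"ax":0,"ay":0,"az":0},{"tx":0,"ty":0,"tz":-0.4,"ax":0,"ay":0,"az":0},{"tx":0.3,"ty":0.03,"tz":0,"ax":0,"ay":0,"az":0},{"tx":0.46,"ty":0.055,"tz":0,"ax":0,"ay":0,"az":0},{"tx":0.46,"ty":0.055,"tz":0,"ax":0,"ay":0,"az":0},{"tx":0.46,"ty":0.055,"tz":0,"ax":0,"ay":0,"az":0},{"tx":0.46,"ty":0.055,"tz":0,"ax":0,"ay":0,"az":0}]'
python3 -m creep '[{"tx":0.46,"ty":0.055,"tz":0,"ax":0,"ay":0,"az":0},{"tx":0.46,"ty":0.055,"tz":0,"ax":0,"ay":0,"az":0},{"tx":0.46,"ty":0.055,"tz":0,"ax":0,"ay":0,"az":0},{"tx":0.46,"ty":0.055,"tz":0,"ax":0,"ay":0,"az":0},{"tx":0.46,"ty":0.055,"tz":0,"ax":0,"ay":0,"az":0},{"tx":0.46,"ty":0.055,"tz":0,"ax":0,"ay":0,"az":0.1},{"tx":0.46,"ty":0.055,"tz":0,"ax":0,"ay":0,"az":0.1},{"tx":0.2,"ty":0.03,"tz":0,"ax":0,"ay":0,"az":0},{"tx":0,"ty":0,"tz":0,"ax":0,"ay":0,"az":0},{"tx":0,"ty":0,"tz":0,"ax":0,"ay":0,"az":0}]' 0
python3 - <<'E'
from h import *
s,d=snap("wrist");save("w5",s,d);C,K,k1=load("w5");print(s["eef_pos"],s["tcp_rot"])
for p in([.540,.282,.153],[.534,.232,.153],[.546,.332,.153]):print(proj(C,K,k1,p).round(1))
E
```

```text
t: 12.85
eef_pos: [0.5113, -0.0539, 0.2659]
tcp_rot: [179.9, 0.0, 92.0]
force: [0.6, 0.2, 0.1]
grip_width: 0.0478
gripper_force: 0.0
t: 13.85
eef_pos: [0.5474, 0.2865, 0.2649]
tcp_rot: [180.0, -0.0, 83.1]
force: [-0.4, 0.8, -0.6]
grip_width: 0.0868
gripper_force: 0.0
[0.5473641  0.28645027 0.26494157] [ 1.79984526e+02 -1.30339037e-02  8.30700232e+01]
[313.  223.8]
[313.4 284. ]
[312.4 158.2]
```

View pics/w5.png

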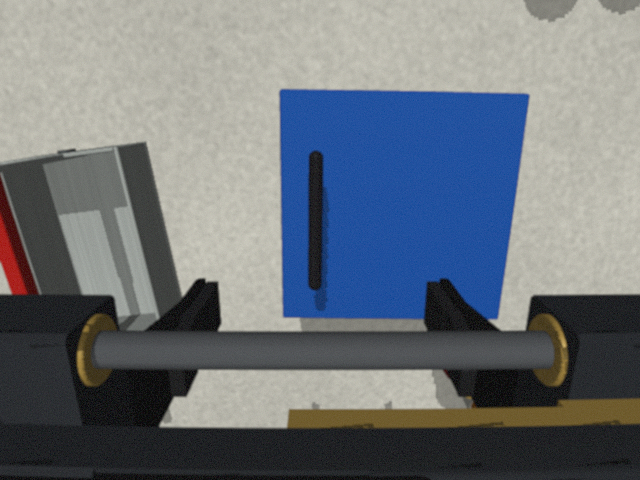

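The wrist view shows the lid handle running from (316,152) to (316,290), about 2 mm from my prediction and parallel to it. I descend and grip it.

```bash
python3 -m creep '[{"tx":-0.05,"ty":-0.045,"tz":0.2,"ax":0,"ay":0,"az":0},{"tx":0,"ty":0,"tz":0.35,"ax":0,"ay":0,"az":0},{"tx":0,"ty":0,"tz":0.35,"ax":0,"ay":0,"az":0},{"tx":0,"ty":0,"tz":0.3,"ax":0,"ay":0,"az":0},{"tx":0,"ty":0,"tz":0.25,"ax":0,"ay":0,"az":0},{"tx":0,"ty":0,"tz":0.15,"ax":0,"ay":0,"az":0},{"tx":0,"ty":0,"tz":0.07,"ax":0,"ay":0,"az":0},{"tx":0,"ty":0,"tz":0,"ax":0,"ay":0,"az":0}]'
python3 -m creep '[{"tx":0,"ty":0,"tz":0,"ax":0,"ay":0,"az":0},{"tx":0,"ty":0,"tz":0,"ax":0,"ay":0,"az":0},{"tx":0,"ty":0,"tz":0,"ax":0,"ay":0,"az":0},{"tx":0,"ty":0,"tz":0,"ax":0,"ay":0,"az":0},{"tx":0,"ty":0,"tz":0,"ax":0,"ay":0,"az":0},{"tx":0,"ty":0,"tz":0,"ax":0,"ay":0,"az":0},{"tx":0,"ty":0,"tz":0,"ax":0,"ay":0,"az":0},{"tx":0,"ty":0,"tz":0,"ax":0,"ay":0,"az":0},{"tx":0,"ty":0,"tz":0,"ax":0,"ay":0,"az":0},{"tx":0,"ty":0,"tz":0,"ax":0,"ay":0,"az":0}]' 1 30
python3 -m creep '[{"tx":0,"ty":0,"tz":0,"ax":0,"ay":0,"az":0},{"tx":0,"ty":0,"tz":0,"ax":0,"ay":0,"az":0},{"tx":0,"ty":0,"tz":0,"ax":0,"ay":0,"az":0}]'
```

```text
t: 14.7
eef_pos: [0.5425, 0.2812, 0.0973]
tcp_rot: [-180.0, 0.0, 83.0]
force: [-0.3, -0.4, 0.4]
grip_width: 0.0872
gripper_force: 0.0
t: 15.7
eef_pos: [0.5422, 0.282, 0.0971]
tcp_rot: [-180.0, -0.0, 83.0]
force: [-0.9, 0.2, -0.2]
grip_width: 0.0151
gripper_force: 0.0
t: 16.0
eef_pos: [0.5413, 0.2821, 0.0971]
tcp_rot: [-179.9, 0.0, 83.1]
force: [-5.3, -0.8, 3.8]
grip_width: 0.0096
gripper_force: 30.0
```

The width reads 9.6 mm on an 11 mm round bar with an upward push, so the tips may be holding it above its centre. I open, go 9 mm deeper and grip again.

```bash
python3 -m creep '[{"tx":0,"ty":0,"tz":0,"ax":0,"ay":0,"az":0},{"tx":0,"ty":0,"tz":0,"ax":0,"ay":0,"az":0},{"tx":0,"ty":0,"tz":0,"ax":0,"ay":0,"az":0},{"tx":0,"ty":0,"tz":0.03,"ax":0,"ay":0,"az":0},{"tx":0,"ty":0,"tz":0.03,"ax":0,"ay":0,"az":0},{"tx":0,"ty":0,"tz":0.03,"ax":0,"ay":0,"az":0},{"tx":0,"ty":0,"tz":0,"ax":0,"ay":0,"az":0}]' 0.6
python3 -m creep '[{"tx":0,"ty":0,"tz":0,"ax":0,"ay":0,"az":0},{"tx":0,"ty":0,"tz":0,"ax":0,"ay":0,"az":0},{"tx":0,"ty":0,"tz":0,"ax":0,"ay":0,"az":0},{"tx":0,"ty":0,"tz":0,"ax":0,"ay":0,"az":0},{"tx":0,"ty":0,"tz":0,"ax":0,"ay":0,"az":0},{"tx":0,"ty":0,"tz":0,"ax":0,"ay":0,"az":0},{"tx":0,"ty":0,"tz":0,"ax":0,"ay":0,"az":0},{"tx":0,"ty":0,"tz":0,"ax":0,"ay":0,"az":0}]' 1 30
```

```text
t: 16.7
eef_pos: [0.5419, 0.2818, 0.0875]
tcp_rot: [-180.0, 0.0, 83.0]
force: [-1.2, -0.5, -0.4]
grip_width: 0.0346
gripper_force: 0.0
t: 17.5
eef_pos: [0.5414, 0.2822, 0.0882]
tcp_rot: [-179.9, 0.0, 83.1]
force: [-4.9, -0.7, 3.8]
grip_width: 0.0089
gripper_force: 29.5
```

Same width as before, so the earlier depth was already good. I return to just about that depth for clearance from the lid, grip again and start opening along the arc.

```bash
python3 -m creep '[{"tx":0,"ty":0,"tz":0,"ax":0,"ay":0,"az":0},{"tx":0,"ty":0,"tz":0,"ax":0,"ay":0,"az":0},{"tx":0,"ty":-0.01,"tz":-0.07,"ax":0,"ay":0,"az":0},{"tx":0,"ty":0,"tz":0,"ax":0,"ay":0,"az":0}]' 0.7
python3 -m creep '[{"tx":0,"ty":0,"tz":0,"ax":0,"ay":0,"az":0},{"tx":0,"ty":0,"tz":0,"ax":0,"ay":0,"az":0},{"tx":0,"ty":0,"tz":0,"ax":0,"ay":0,"az":0},{"tx":0,"ty":0,"tz":0,"ax":0,"ay":0,"az":0},{"tx":0,"ty":0,"tz":0,"ax":0,"ay":0,"az":0},{"tx":0,"ty":0,"tz":0,"ax":0,"ay":0,"az":0},{"tx":0,"ty":0,"tz":0,"ax":0,"ay":0,"az":0},{"tx":0,"ty":0,"tz":0,"ax":0,"ay":0,"az":0}]' 1 30
python3 -m creep '[{"tx":0,"ty":0.022,"tz":-0.073,"ax":0,"ay":0,"az":0},{"tx":0,"ty":0.022,"tz":-0.073,"ax":0,"ay":0,"az":0},{"tx":0,"ty":0.028,"tz":-0.071,"ax":0,"ay":0,"az":0},{"tx":0,"ty":0.028,"tz":-0.071,"ax":0,"ay":0,"az":0},{"tx":0,"ty":0,"tz":0,"ax":0,"ay":0,"az":0}]'
```

```text
t: 17.9
eef_pos: [0.5419, 0.2826, 0.0963]
tcp_rot: [179.9, -0.1, 83.0]
force: [0.1, 0.3, 0.8]
grip_width: 0.0247
gripper_force: 0.0
t: 18.7
eef_pos: [0.5413, 0.282, 0.0951]
tcp_rot: [180.0, -0.0, 83.0]
force: [1.6, 0.3, -1.7]
grip_width: 0.0101
gripper_force: 30.0
t: 19.2
eef_pos: [0.5515, 0.2806, 0.125]
tcp_rot: [180.0, 0.0, 83.0]
force: [1.1, -1.3, -3.0]
grip_width: 0.0103
gripper_force: 30.0
```

The lid is following at about 10°, with low forces. I continue to 30°, then to 50°.

```bash
python3 -m creep '[{"tx":0,"ty":0.034,"tz":-0.068,"ax":0,"ay":0,"az":0},{"tx":0,"ty":0.034,"tz":-0.068,"ax":0,"ay":0,"az":0},{"tx":0,"ty":0.04,"tz":-0.065,"ax":0,"ay":0,"az":0},{"tx":0,"ty":0.04,"tz":-0.065,"ax":0,"ay":0,"az":0},{"tx":0,"ty":0.045,"tz":-0.061,"ax":0,"ay":0,"az":0},{"tx":0,"ty":0.045,"tz":-0.061,"ax":0,"ay":0,"az":0},{"tx":0,"ty":0.051,"tz":-0.057,"ax":0,"ay":0,"az":0},{"tx":0,"ty":0.051,"tz":-0.057,"ax":0,"ay":0,"az":0},{"tx":0,"ty":0,"tz":0,"ax":0,"ay":0,"az":0}]'
python3 -m creep '[{"tx":0,"ty":0.055,"tz":-0.052,"ax":0,"ay":0,"az":0},{"tx":0,"ty":0.055,"tz":-0.052,"ax":0,"ay":0,"az":0},{"tx":0,"ty":0.06,"tz":-0.047,"ax":0,"ay":0,"az":0},{"tx":0,"ty":0.06,"tz":-0.047,"ax":0,"ay":0,"az":0},{"tx":0,"ty":0.064,"tz":-0.042,"ax":0,"ay":0,"az":0},{"tx":0,"ty":0.064,"tz":-0.042,"ax":0,"ay":0,"az":0},{"tx":0,"ty":0.067,"tz":-0.036,"ax":0,"ay":0,"az":0},{"tx":0,"ty":0.067,"tz":-0.036,"ax":0,"ay":0,"az":0},{"tx":0,"ty":0,"tz":0,"ax":0,"ay":0,"az":0},{"tx":0,"ty":0,"tz":0,"ax":0,"ay":0,"az":0}]'
python3 - <<'E'
from h import *
s,d=snap("scene");save("s6",s,d);a=d["img"][:,:,::-1][130:450,120:540]
cv2.imwrite("pics/s6c.png",cv2.resize(a,None,fx=1.85,fy=1.85,interpolation=cv2.INTER_CUBIC));print(s["force"],s["grip_width"],s["eef_pos"])
E
```

```text
t: 20.1
eef_pos: [0.5843, 0.2763, 0.1757]
tcp_rot: [-179.9, 0.1, 83.0]
force: [-10.5, -5.9, 6.2]
grip_width: 0.0102
gripper_force: 30.0
t: 21.1
eef_pos: [0.634, 0.27, 0.2114]
tcp_rot: [180.0, 0.0, 83.0]
force: [-6.5, -6.3, 6.7]
grip_width: 0.0099
gripper_force: 30.0
[-6.49965541 -6.32770344  6.69048553] 0.009915050719051447 [0.63395222 0.2700278  0.21143348]
```

View pics/s6c.png

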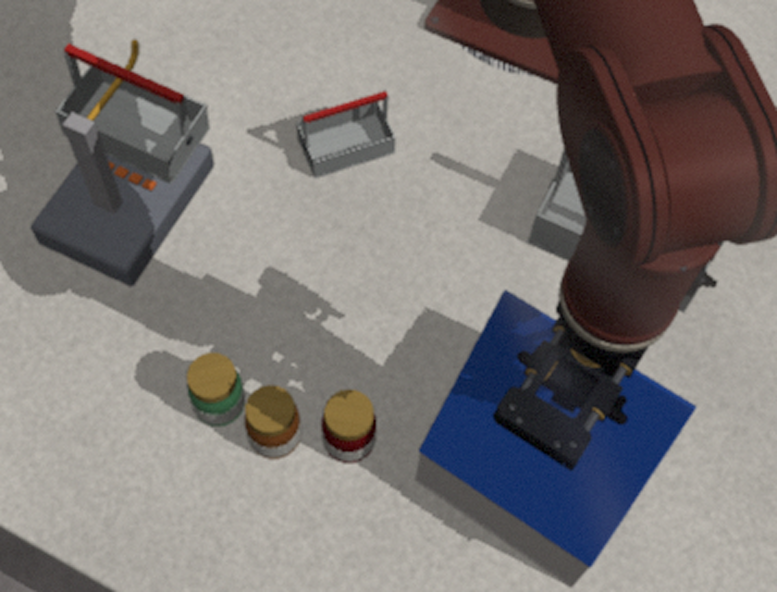

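The crop shows the basket hanging on the hook, the jars in place, and the gripper on the lid. The lid's free edge runs from (505,293) to (693,406), and I fit the lid angle from those corners.

```bash
python3 - <<'E'
from h import *
S=load("s6");f=lambda x,y:np.array((120+x/1.85,130+y/1.85))
obs=[f(505,293),f(693,406),f(590,562),f(422,448)];print(np.round(obs,1).tolist())
a=np.radians(-7);X=np.array([np.cos(a),np.sin(a),0]);Y=np.array([-np.sin(a),np.cos(a),0]);H=np.array([.708,.262,.110])
for th in(0,10,20,30,40,45,50,55,60):
    t=np.radians(th);u=-X*np.cos(t)+np.array([0,0,np.sin(t)]);n=X*np.sin(t)+np.array([0,0,np.cos(t)])
    print(th,[proj(*S,H+.2*l*u+.008*n+w*Y).round(1).tolist() for l,w in((1,-.1),(1,.1),(0,.1),(0,-.1))],(H+.17*u+.043*n).round(3))
E
```

```text
[[393.0, 288.4], [494.6, 349.5], [438.9, 433.8], [348.1, 372.2]]
0 [[402.7, 291.2], [492.7, 345.0], [442.9, 432.4], [348.5, 370.3]] [0.539 0.283 0.153]
10 [[404.1, 285.1], [496.8, 340.2], [442.5, 433.1], [348.1, 370.9]] [0.549 0.281 0.182]
20 [[403.9, 281.3], [499.5, 337.9], [442.1, 433.7], [347.7, 371.5]] [0.564 0.28  0.209]
30 [[401.9, 280.0], [500.6, 338.4], [441.7, 434.4], [347.3, 372.2]] [0.583 0.277 0.232]
40 [[398.1, 281.6], [499.9, 342.0], [441.3, 435.1], [347.0, 372.8]] [0.606 0.275 0.252]
45 [[395.5, 283.5], [498.8, 345.1], [441.1, 435.4], [346.8, 373.1]] [0.619 0.273 0.261]
50 [[392.4, 286.2], [497.2, 348.9], [440.9, 435.6], [346.7, 373.4]] [0.632 0.271 0.268]
55 [[388.9, 289.8], [495.1, 353.6], [440.7, 435.9], [346.5, 373.6]] [0.646 0.27  0.274]
60 [[384.9, 294.1], [492.4, 359.1], [440.5, 436.2], [346.4, 373.9]] [0.661 0.268 0.279]
```

The corners fit 50°. I let it settle, check that it is still, and hand in.

```bash
python3 -m creep '[{"tx":0,"ty":0,"tz":0,"ax":0,"ay":0,"az":0},{"tx":0,"ty":0,"tz":0,"ax":0,"ay":0,"az":0},{"tx":0,"ty":0,"tz":0,"ax":0,"ay":0,"az":0},{"tx":0,"ty":0,"tz":0,"ax":0,"ay":0,"az":0},{"tx":0,"ty":0,"tz":0,"ax":0,"ay":0,"az":0},{"tx":0,"ty":0,"tz":0,"ax":0,"ay":0,"az":0}]' && python3 -c "
from plant import robot
print(abs(robot.sense()['joint_vel']).max()); print(robot.job_done())"
```

```text
t: 21.75
eef_pos: [0.6338, 0.27, 0.2114]
tcp_rot: [180.0, 0.1, 83.0]
force: [-6.7, -5.6, 6.3]
grip_width: 0.0096
gripper_force: 30.0
0.09052432829485003
the job is handed in; nothing more can be done
None
```

The job is handed in at 21.75 s: the steel basket hangs on the yellow hook, released, the arm is holding the blue lid still at about 50° (fitted from the scene picture), and the jars stand where they were.

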